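Set the dust extractor and hold its inlet shutter half open

ROBOT

A 6-joint arm with a two-finger parallel gripper is mounted at the origin on a cart in front of the work surface, level with it; the furniture and walls round the work are solid. World frame = base frame: x ahead of the robot, y to its left, z up, the work surface at z = 0. Lengths are in mm, angles in rad, forces in N, time in s.
With the tool pointing down it reaches from about 350 to 875 mm from the base axis. Payload 4.2 kg.
Tool frame: the origin (TCP) lies midway between the tips of the shut fingers; the grasp point (between the pads) lies arm.grip_depth behind it (arm.grip_depth is the distance from the TCP to the grasp point, in mm); z points along the fingers, y is the direction in which the jaws open and shut (so a half turn about z gives the same grasp; the last joint's range is limited). The gripper opens to 85 mm and grips with 20 to 120 N. Pads are 22 mm wide; open, the fingers measure 114 mm over their backs; the gripper's body (76 mm by 85 mm) begins 54 mm behind the grasp point. The pads swing forward as they close: fully open they stand 13 mm farther back than shut.
Start: joints at [-0.846, 0.385, 0.008, 0, -1.194, -0.259], TCP at [280.722, -558.385, 231.312] pointing down, gripper open.
Joint ranges: [-3.14, 3.14], [-1.21, 2.06], [-1.07, 1.41], [-3.16, 2.05], [-2.99, -0.16], [-3.1, 3.1]. Speed limits (rad/s): [2.79, 2.79, 3.14, 3.14, 3.14, 3.14].

INTERFACE

Orientations are given as a unit quaternion [x, y, z, w].
In Python, from bench import arm gives the robot as it stands.
- The arm moves only by the tool play_rows, never from a script. Its argument "motion" is one flat list of numbers, 7 for each row, row after row: the opening in per cent of the stroke, from 0 (shut) to 100 (fully open), then the shift along the world's x, y, z in cm, then the turn, a rotation vector about the world's x, y, z in degrees. A call has 1 to 5 rows; each row is the pose to reach, as a shift and turn from the pose commanded when the call began; what a row does not reach only later rows make up. A row lasts 1/8 s, in which the tool goes at most 62.5 mm and 10.7 degrees, less where a joint would pass 70% of its speed; a pose out of reach is approached as far as the arm can. A call with a gripper value outside its range is refused whole. The fingers move at their own pace and stop on an object; the grip force is fixed at half the most. Time passes only in rows, so rows that repeat a pose let the fingers close. It gives the time, the measured TCP pose, the force and the opening at its end, in the units of the state.
- arm.read_state(): the state, without advancing time (a new reading comes with each control period).
- arm.get_image(name): name is "side" or "top" or "wrist"; returns (picture, depth): 384x512x3 uint8, red, green, blue; 384x512 float32, mm along the optical axis (not along the pixel's ray), 0 where there is no reading.
- arm.camera_info(name): a dict with "fovy" (degrees; the focal length in pixels is half the picture's height over the tangent of half this angle, whatever the lens; pixels are square), "cx", "cy" (the principal point, pixels), "R" (3x3) and "t" (3): a world point X has camera coordinates R X + t. Camera axes: x right, y down, z forward; pixel columns grow to the right and rows downward; lengths in mm; the calibration is good to about 2 mm. A picture is of the moment at which its call begins: read the wrist's pose just before it. camera_info takes no time and is no camera call; for the wrist camera it gives the pose at the moment of the call.
- arm.job_done(): hands the job in, once; it reports no verdict.
Trained networks look in the newest picture that a camera, given by its name, has taken for a name from the list of things; names that differ only in an ending like _2 or _b are one class to them, and where a whole thing is asked for, a point or a joint stands for the part that bears it (a point fixed in the world has none). Each returns a list of dicts, best first, with "confidence" (0 to 1); they miss things now and then, are a little off and sometimes report something else, mostly with a low value. They report only what shows in the picture. A call takes as long as a camera call.
- arm.outline_of(thing, camera): "mask" (384x512 bool, what is visible of it) and "extent" ([left, top, width, height] in pixels, round what is visible of it).
- arm.place_of(thing, camera): "uv" ([column, row] in pixels: a listed point, or the origin of a listed thing).
The state is a dict: "clock": time; "joints": joint angles; "joint_vel": joint speeds; "joint_efforts": joint torques, N m; "position": TCP position; "ee_rot": TCP orientation; "contact_force": force on the tool from outside, world axes, zero at the start; "wrist_torque": the same for the moment, N m; "gripper_width": finger opening in mm.
Only numpy, scipy, OpenCV 4.12 (cv2) and the standard library are available. Lean on these libraries where they do the work, as an engineer would, in place of code of your own. Each camera call takes 0.05 s, during which the arm holds its last target.

TASK

Get the bench dust extractor ready for an airflow reading: first, with the suction inlet still shut, turn the fan-speed knob until its white pointer lines up with the orange clip on the ring round it. Then slide the inlet's yellow sprung shutter open by its black tab to the red line, which is half of its travel, and finish while still holding it steady there, because it springs shut when let go. Leave the knob set and the loose things lying about where they are.

Things in the scene. Friction and masses are not known exactly. Their poses are not given: they have to be found in the camera images.
- speed_box: grey fan-speed box, fixed to the bench, 130 x 130 x 45 mm high; origin at the centre of its underside, z up. The round knob with a bar grip stands in the middle of its top. The box and the suction inlet may stand either way round, left or right.
- speed_knob (a joint): angle of the fan-speed knob about the vertical axis through the middle of the box, rad, growing as it turns clockwise seen from above; at 0 the pointer points along the box's +x. Range -2.6 to 2.6. It stays where it is left (friction about 0.05 N m).
- knob_grip (a point): point on the knob's axis, 71 mm above the bench, in the black bar grip: 54 mm long along the pointer direction (turns with the knob: this point's x axis points along the white pointer), 14 mm wide, its top 81 mm above the bench; below it a round skirt 68 mm across whose top is 54 mm above the bench.
- pointer_tip (a point): outer end of the knob's white pointer line, on the rim of the skirt, 34 mm from the knob's axis and 54 mm above the bench; turns with the knob.
- clip_mark (a point): where the pointer tip must come: the point in front of the orange clip's inner end, 34 mm from the knob's axis, 54 mm above the bench. The clip (7 mm wide, 22 mm long, its top 51 mm above the bench) is fixed and sits on a dark ring 110 mm across round the knob; its place on the ring differs from start to start. From the start it lies clockwise of the pointer, by 0.3 to 1.5 rad.
- inlet: suction inlet, grey box fixed to the bench, 210 x 150 x 50 mm high (plus two aluminium guide rails 8 mm higher along its long sides, and a duct stub behind); origin at the centre of its underside, x along its length, z up. Its mouth, with a grille, is covered by a yellow shutter plate, which opens towards the inlet's -x end.
- shutter (a joint): opening of the shutter along the inlet's -x, m: 0 shut, 0.060 fully open, 0.030 half. A spring pulls it shut with about 2.7 N when shut, 8 N at half and 13.5 N fully open. The rails carry black scale lines every 10 mm and one broad red line at half; a white index line on the plate on either side of the tab shows the opening.
- tab (a point): middle of the shutter's upright black tab, 76 mm above the bench; the tab is 12 mm thick along the slide, 44 mm wide, and stands 36 mm above the yellow plate (top 93 mm above the bench, plate top 55 mm, the guide rails 58 mm). When shut it lies 2 mm on the +x side of the inlet's centre; moves with the shutter. Axes are the inlet's.
- marker_red: bystander: red and black marker pen, 138 mm long, lying at the back
- spanner_13: bystander: steel spanner, 192 mm long, lying at the front left
- pliers: bystander: pliers with red handles, 191 mm long, lying at the front right
- knob_1: bystander: round black pot-lid knob, 41 mm across, 32 mm high, standing at the left
- pot_red_1: bystander: open red pot, 228 mm across, 68 mm high, at the right

How it is judged:
By the outcome, as a careful person would: the job done as asked, in the order asked, and still so for the second after the job is handed in, while the arm keeps its last pose, push and grip.
It also fails if it takes over 42 s, if anything falls off the work surface, if the arm or the gripper's body presses on something with over 40 N, if the wrist force passes 120 N, or if a joint passes its speed limit or range.

## Working session

There is one attempt and no reset: what is moved stays moved. The work goes in short steps, Python scripts to look and compute and a tool call to move; the robot and the scene stay as the last step left them, time stands still between calls to the robot, and variables do not carry over. Pictures are saved under pics/ and viewed, and the job is handed in when it is done.

Besides the shell and the picture viewer there is one more tool, called after "Call:" as name(argument=value, ...), one argument or row to a line, values as JSON. play_rows: Moves the arm, as the interface text tells. Its arguments: {"type":"object","properties":{"motion":{"type":"array","items":{"type":"number"}}},"required":["motion"]}

```bash
mkdir -p pics; ls
cat > h.py <<'E'
import numpy as np,cv2
from bench import arm
def snap(n,f):
    im,d=arm.get_image(n); cv2.imwrite('pics/'+f,im[:,:,::-1]); return im,d
def cam(n):
    i=arm.camera_info(n); f=192/np.tan(np.radians(i['fovy'])/2); return f,i['cx'],i['cy'],np.array(i['R']),np.array(i['t'])
def atz(n,uv,z,c=None):
    f,cx,cy,R,t=c or cam(n); r=R.T@np.array([(uv[0]-cx)/f,(uv[1]-cy)/f,1]); o=-R.T@t
    return o+r*(z-o[2])/r[2]
def proj(n,X,c=None):
    f,cx,cy,R,t=c or cam(n); p=R@np.array(X)+t; return np.array([cx+f*p[0]/p[2],cy+f*p[1]/p[2]])
E
python3 - <<'E'
from h import *
print(arm.read_state(), arm.grip_depth)
for n in('top','side'):
    snap(n,n+'0.png'); 
    for th,z in(('knob_grip',71),('pointer_tip',54),('clip_mark',54),('tab',76),('speed_box',0),('inlet',0)):
        for r in arm.place_of(th,n)[:2]: print(n,th,r['confidence'],r['uv'],atz(n,r['uv'],z).round(1))
E
```

```text
pics
{'clock': 0.0, 'joints': array([-8.46386068e-01,  3.85596495e-01,  6.61695872e-03, -4.98271123e-04,
       -1.19402622e+00, -2.58582739e-01]), 'joint_vel': array([ 0.00149451, -0.00173281, -0.00079667,  0.00172687,  0.00220714,
        0.00160546]), 'joint_efforts': array([ 1.95543362e-03, -3.92291558e+01,  1.88406318e+01,  4.18618217e+00,
       -4.56388952e-03, -6.68860125e-06]), 'position': array([ 280.46488788, -557.87370219,  230.19413206]), 'ee_rot': array([-2.30723998e-01,  9.73018583e-01,  1.08322972e-03, -3.17216073e-04]), 'contact_force': array([ 0.28995076, -0.0281174 ,  0.32818163]), 'wrist_torque': array([ 0.02795491, -0.02656606,  0.01355349]), 'gripper_width': 85.4209597592187} 18.700000000000003
top knob_grip 0.71 [201.1, 200.7] [555.2 164.3  71. ]
top knob_grip 0.65 [184.2, 151.1] [738.7 223.5  71. ]
top pointer_tip 0.53 [194.8, 197.1] [570.3 189.1  54. ]
top clip_mark 0.46 [203.2, 195.4] [575.7 158.2  54. ]
top tab 0.87 [293.2, 208.4] [ 518.7 -168.    76. ]
top tab 0.42 [198.9, 205.8] [536.6 171.9  76. ]
top speed_box 0.88 [196.9, 205.6] [542.3 188.3   0. ]
top inlet 0.77 [291.0, 209.2] [ 519.7 -167.8    0. ]
top inlet 0.21 [196.8, 201.2] [559.  188.5   0. ]
side knob_grip 0.85 [236.6, 241.0] [541.5 176.7  71. ]
side knob_grip 0.46 [218.8, 323.4] [439.8 410.1  71. ]
side pointer_tip 0.72 [224.8, 242.4] [576.7 185.   54. ]
side clip_mark 0.71 [230.1, 236.7] [575.9 158.9  54. ]
side clip_mark 0.47 [297.0, 173.6] [ 540.2 -212.2   54. ]
side tab 0.7 [232.7, 236.8] [556.9 172.5  76. ]
side tab 0.64 [295.5, 172.4] [ 536.1 -188.4   76. ]
side speed_box 0.89 [239.9, 256.0] [539.2 167.7   0. ]
side speed_box 0.42 [216.3, 321.2] [477.3 375.8   0. ]
side inlet 0.82 [296.4, 193.4] [ 520.1 -173.4    0. ]
```

Run:
```python
import cv2
a=cv2.imread('pics/top0.png');b=cv2.imread('pics/side0.png')
cv2.imwrite('pics/top0c.png',cv2.resize(a[150:260,150:350],None,fx=4,fy=4,interpolation=cv2.INTER_CUBIC))
cv2.imwrite('pics/side0c.png',cv2.resize(b[140:280,180:340],None,fx=4,fy=4,interpolation=cv2.INTER_CUBIC))
```

```text
(no output)
```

View pics/top0.png

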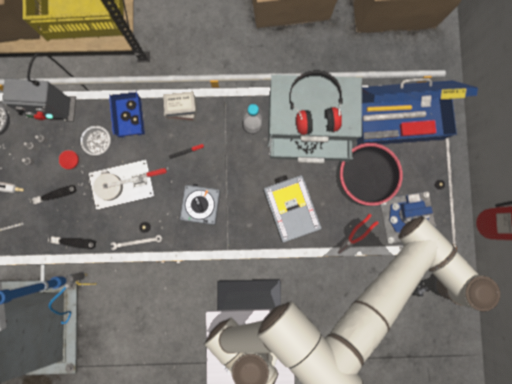

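View pics/top0c.png

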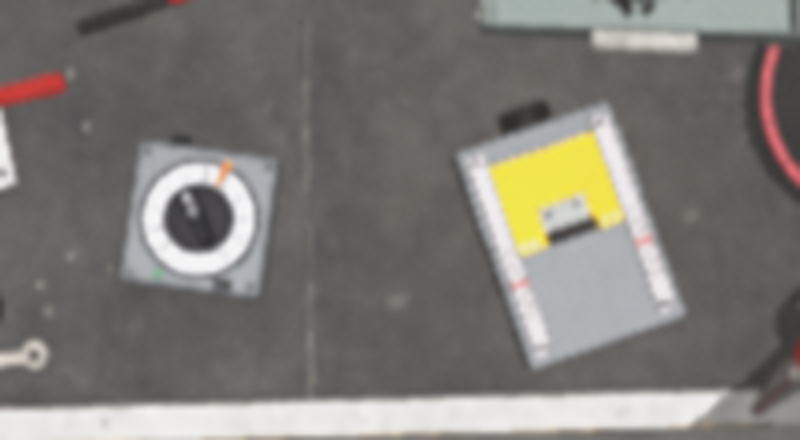

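View pics/side0c.png

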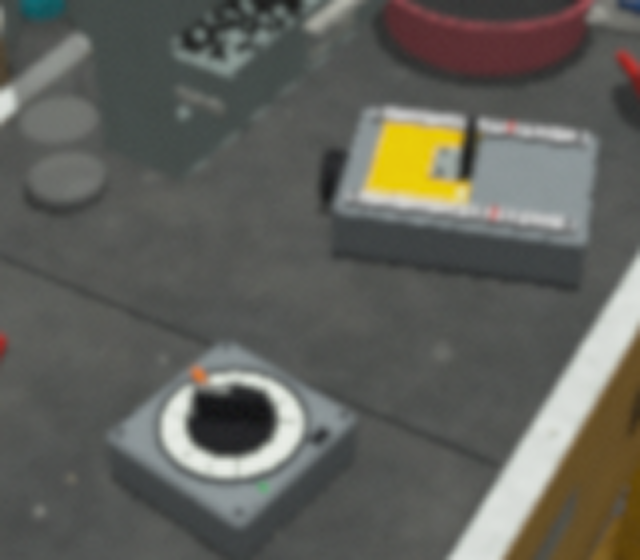

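The top view shows the speed box at about (198,204), with the pointer up-left and the clip up-right (clockwise of it). The inlet is at about (291,208) and its shutter is shut. Next I'll move over the knob for a close look with the wrist camera.

Run:
```python
from h import *
f,cx,cy,R,t=cam('wrist'); s=arm.read_state()
print(f,cx,cy,(-R.T@t)-s['position'],R.round(2))
```

```text
288.2878969665949 253.57339735970496 188.2495539214815 [-74.43517778 -38.93344642 141.77023674] [[-0.45  0.89  0.  ]
 [ 0.85  0.43  0.32]
 [ 0.29  0.15 -0.95]]
```

Call:
play_rows(
  motion=[100, 2, 6, 2, 0, 0, 0, 100, 4, 12, 3, 0, 0, 0, 100, 6, 18, 3, 0, 0, 0, 100, 8, 24, 3, 0, 0, 0, 100, 10, 30, 3, 0, 0, 0],
)

```text
clock: 1.32
position: [378.7, -263.7, 261.7]
ee_rot: [-0.231, 0.973, -0.0, 0.001]
contact_force: [2.3, 0.5, 0.0]
gripper_width: 85.3
```

Call:
play_rows(
  motion=[100, 2, 6, 0, 0, 0, 0, 100, 4, 12, 0, 0, 0, 0, 100, 6, 18, 0, 0, 0, 0, 100, 8, 24, 0, 0, 0, 0, 100, 10, 30, 0, 0, 0, 0],
)

```text
clock: 1.95
position: [477.5, 33.1, 261.9]
ee_rot: [-0.231, 0.973, -0.0, 0.001]
contact_force: [0.1, -0.9, -0.3]
gripper_width: 85.3
```

Call:
play_rows(
  motion=[100, 2, 5, -1, 0, 0, 0, 100, 4, 10, -3, 0, 0, 0, 100, 6, 14, -7, 0, 0, 0, 100, 6, 14, -9, 0, 0, 0, 100, 6, 14, -9, 0, 0, 0],
)

```text
clock: 2.58
position: [536.2, 170.9, 169.4]
ee_rot: [-0.231, 0.973, -0.001, -0.002]
contact_force: [0.1, 0.7, 0.6]
gripper_width: 85.5
```

Run:
```python
from h import *
s=arm.read_state();print(s['position'],s['joints'])
c=cam('wrist');im,d=snap('wrist','w1.png')
for th,z in(('knob_grip',71),('pointer_tip',54),('clip_mark',54),('speed_box',0)):
    for r in arm.place_of(th,'wrist')[:2]: print(th,r['confidence'],r['uv'],atz(0,r['uv'],z,c).round(1))
cv2.imwrite('pics/w1.png',cv2.resize(im[:,:,::-1],(768,576)))
```

```text
[536.22118852 170.85699747 169.40242458] [ 5.96247372e-01  3.34657410e-01 -2.33682326e-01 -2.58453266e-04
 -1.00705572e+00 -1.70050488e+00]
knob_grip 0.98 [249.2, 197.4] [544.2 169.1  71. ]
pointer_tip 0.63 [247.1, 221.4] [573.4 181.   54. ]
clip_mark 0.7 [219.8, 214.6] [578.8 154.1  54. ]
speed_box 0.72 [249.3, 176.1] [545.4 168.7   0. ]
```

View pics/w1.png

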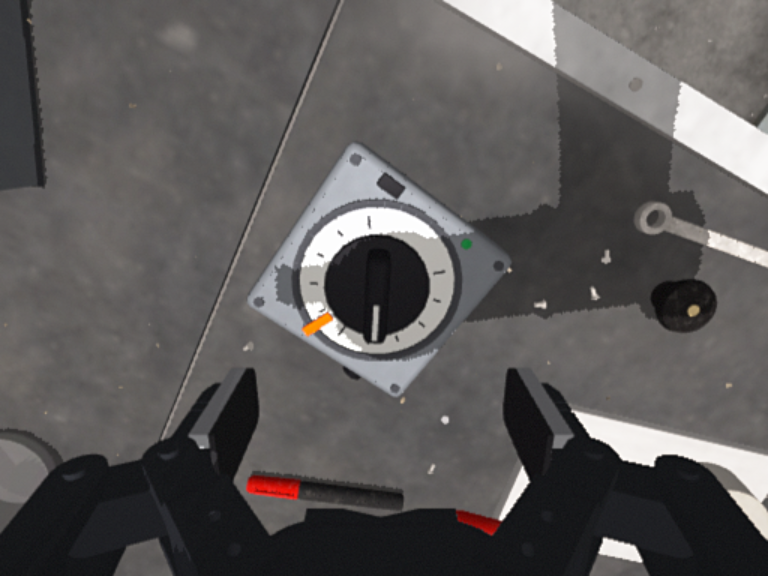

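```bash
cat >> h.py <<'E'
def ang(c,p,q,z,zq=None):
    a=atz(0,p,z,c);b=atz(0,q,z if zq is None else zq,c);d=b-a;return np.degrees(np.arctan2(d[1],d[0])),a.round(1),b.round(1)
E
python3 - <<'E'
from h import *
c=cam('wrist');im=cv2.imread('pics/w1.png');im=cv2.resize(im,(512,384))
k=cv2.resize(im[125:260,160:345],None,fx=4,fy=4,interpolation=cv2.INTER_CUBIC);cv2.imwrite('pics/w1c.png',k)
hsv=cv2.cvtColor(im,cv2.COLOR_BGR2HSV)
m=(cv2.inRange(hsv,(8,180,150),(20,255,255)));ys,xs=np.nonzero(m[180:240,180:240]);print(len(xs),xs.mean()+180,ys.mean()+180)
clip=atz(0,(xs.mean()+180,ys.mean()+180),51,c)
print('bar',ang(c,(378/1.5,250/1.5),(374/1.5,343/1.5),81)); print('clip',clip)
a=atz(0,(249.2,197.4),71,c);d=clip-a;print(np.degrees(np.arctan2(d[1],d[0])),np.hypot(*d[:2]))
# skirt circle center
print('skirt', atz(0,(377.5/1.5,284.5/1.5),54,c))
E
```

```text
120 210.80833333333334 215.80833333333334
bar (np.float64(24.197384139020762), array([518.6, 158.3,  81. ]), array([571.2, 182. ,  81. ]))
clip [589.56759434 147.61459753  51.        ]
-28.16757181963985 47.46644180548392
skirt [545.48172094 171.28152912  54.        ]
```

View pics/w1c.png

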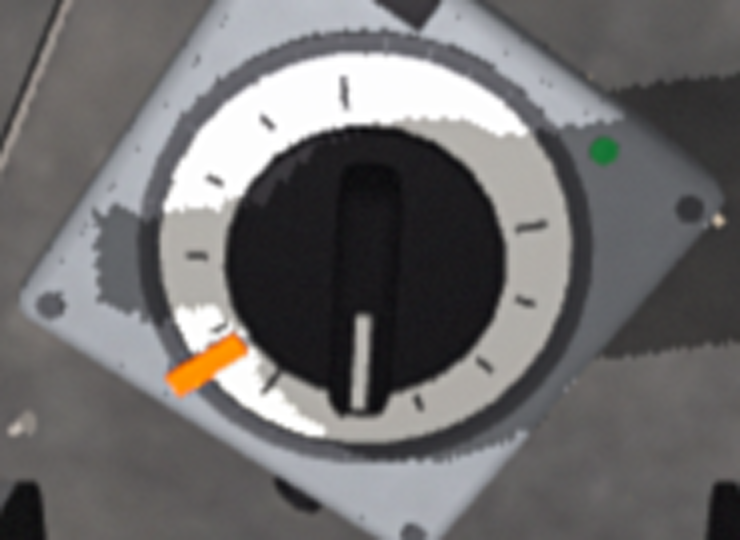

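Run:
```python
from h import *
s=arm.read_state();print(s['clock'],s['position'],s['joint_vel'].round(3),s['contact_force'])
```

```text
2.825 [537.77723119 170.81431516 173.00631813] [-0.    -0.    -0.003 -0.003 -0.     0.   ] [0.24093055 0.52084035 0.59181619]
```

Call:
play_rows(
  motion=[100, 0, 0, 0, 0, 0, -2.5, 100, 0, 0, 0, 0, 0, -2.5],
)

```text
clock: 3.08
position: [537.5, 170.8, 172.5]
ee_rot: [-0.21, 0.978, 0.0, 0.001]
contact_force: [-0.3, -0.3, -0.1]
gripper_width: 84.9
```

Run:
```python
from h import *
c=cam('wrist');im,d=snap('wrist','w2.png');print(arm.read_state()['position'])
bgr=im[:,:,::-1].copy()
r=arm.place_of('knob_grip','wrist')[0];print(r['uv'],atz(0,r['uv'],71,c))
hsv=cv2.cvtColor(bgr,cv2.COLOR_BGR2HSV)
m=(cv2.inRange(hsv,(8,180,150),(20,255,255)));m[:150]=0;m[240:]=0;m[:,:170]=0;m[:,250:]=0
ys,xs=np.nonzero(m);print(len(xs),atz(0,(xs.mean(),ys.mean()),51,c))
cv2.imwrite('pics/w2c.png',cv2.resize(bgr[125:260,160:345],None,fx=4,fy=4,interpolation=cv2.INTER_CUBIC))
```

```text
[537.41683185 170.8140147  172.27896093]
[248.4, 196.7] [546.85000239 168.51697275  71.        ]
115 [585.44039645 146.98538071  51.        ]
```

View pics/w2c.png

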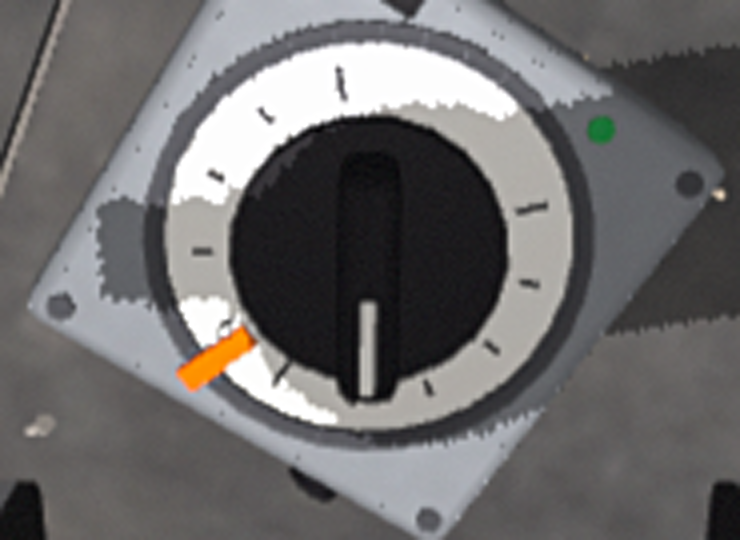

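Run:
```python
from h import *
c=cam('wrist');P=lambda u,v:(160+u/4,125+v/4)
print(ang(c,P(371,155),P(367,400),81)); print('skirt',atz(0,P(369,247),54,c)); print('ring',atz(0,P(368,235),48,c))
print('line',ang(c,P(369,302),P(367,396),81))
print('clip',ang(c,P(248,338),P(188,379),51))
```

```text
(np.float64(23.27166065751039), array([514.8, 158.6,  81. ]), array([566.5, 180.8,  81. ]))
skirt [541.74452249 170.05842575  54.        ]
ring [540.90242533 169.38947279  48.        ]
line (np.float64(23.01392196413883), array([544.8, 171.6,  81. ]), array([565.6, 180.4,  81. ]))
clip (np.float64(-29.929431557381893), array([576.6, 152.9,  51. ]), array([593.1, 143.4,  51. ]))
```

Call:
play_rows(
  motion=[100, 0.4, -0.1, -4, 0, 0, -1, 100, 0.4, -0.1, -8, 0, 0, -1, 100, 0.4, -0.1, -11.4, 0, 0, -1, 100, 0.4, -0.1, -11.4, 0, 0, -1, 100, 0.4, -0.1, -11.4, 0, 0, -1],
)

```text
clock: 3.8
position: [542.3, 170.5, 58.7]
ee_rot: [-0.201, 0.98, 0.0, 0.001]
contact_force: [0.1, 0.1, 0.3]
gripper_width: 85.6
```

Run:
```python
from h import *
c=cam('wrist');im,d=snap('wrist','w3.png');print(arm.read_state()['position'],arm.read_state()['contact_force'])
cv2.imwrite('pics/w3.png',cv2.resize(im[:,:,::-1],(768,576)))
```

```text
[542.45432023 170.63562712  59.15290155] [-1.16628411 -0.08797436 -0.22415315]
```

View pics/w3.png

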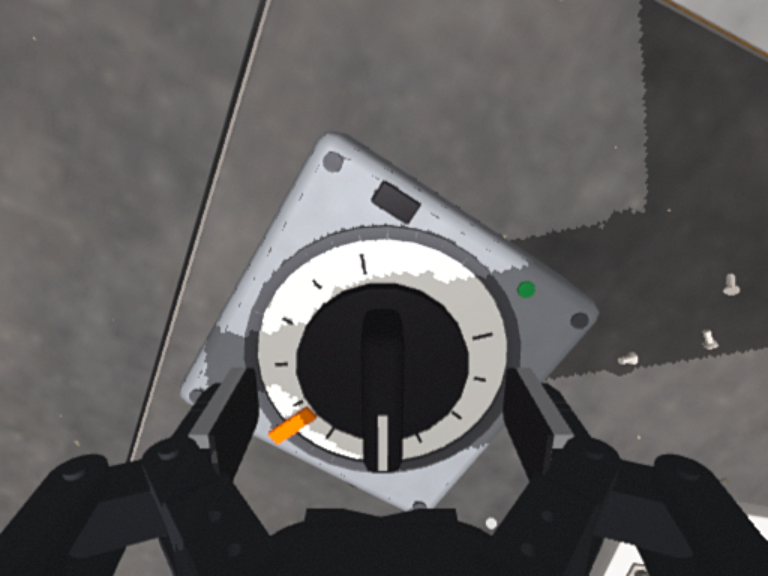

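The bar sits centred between the open fingers at u≈382, with the clip at (292,425). I'll close on it.

Call:
play_rows(
  motion=[0, 0, 0, 0, 0, 0, 0, 0, 0, 0, 0, 0, 0, 0, 0, 0, 0, 0, 0, 0, 0, 0, 0, 0, 0, 0, 0, 0, 0, 0, 0, 0, 0, 0, 0],
)

```text
clock: 4.47
position: [541.1, 170.4, 57.7]
ee_rot: [-0.201, 0.98, 0.0, 0.0]
contact_force: [-2.7, 2.1, 4.1]
gripper_width: 12.8
```

Run:
```python
from h import *
s=arm.read_state();print(s['position'],s['contact_force'],s['wrist_torque'],s['gripper_width'])
c=cam('wrist');im,d=snap('wrist','w4.png')
cv2.imwrite('pics/w4.png',cv2.resize(im[:,:,::-1],(768,576)))
```

```text
[541.09771175 170.39583012  57.71349946] [-2.69320438  2.10406617  4.07567616] [0.62569408 0.78070909 0.04707102] 12.846352685726872
```

View pics/w4.png

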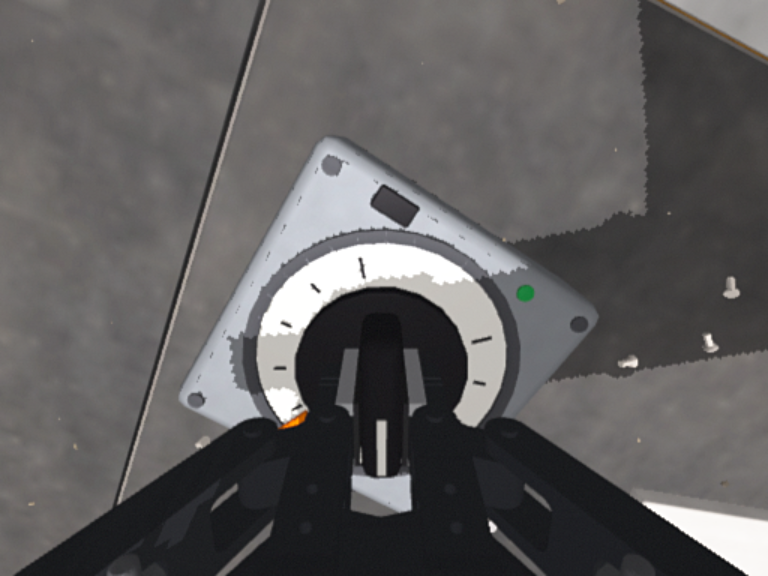

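Gripped at 12.8 mm. Now I'll turn it clockwise by 51°.

Call:
play_rows(
  motion=[0, 0, 0, 0, 0, 0, -10, 0, 0, 0, 0, 0, 0, -20, 0, 0, 0, 0, 0, 0, -30, 0, 0, 0, 0, 0, 0, -40, 0, 0, 0, 0, 0, 0, -48],
)

```text
clock: 5.15
position: [541.1, 173.3, 57.7]
ee_rot: [0.217, 0.976, 0.002, 0.0]
contact_force: [-6.7, 13.2, 2.9]
gripper_width: 13.1
```

Call:
play_rows(
  motion=[0, 0, 0, 0, 0, 0, -3, 0, 0, 0, 0, 0, 0, -3, 0, 0, 0, 0, 0, 0, -3],
)

```text
clock: 5.52
position: [541.2, 173.5, 57.7]
ee_rot: [0.24, 0.971, 0.003, 0.0]
contact_force: [-5.9, 13.2, 2.9]
gripper_width: 12.8
```

Run:
```python
from h import *
s=arm.read_state();print(s['position'],s['contact_force'],s['wrist_torque'],s['gripper_width'])
c=cam('wrist');im,d=snap('wrist','w5.png')
cv2.imwrite('pics/w5.png',cv2.resize(im[:,:,::-1],(768,576)))
```

```text
[541.23611737 173.52244654  57.73073624] [-5.85650087 13.22690289  2.90459708] [ 3.58727657  1.89216817 -0.04237742] 12.792602178612311
```

View pics/w5.png

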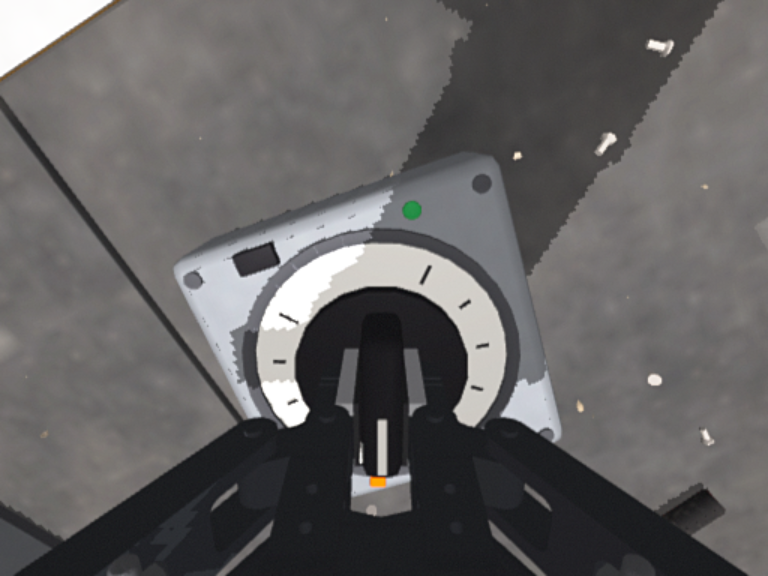

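Run:
```python
from h import *
bgr=cv2.resize(cv2.imread('pics/w5.png'),(512,384))
cv2.imwrite('pics/w5c.png',cv2.resize(bgr[200:350,190:320],None,fx=4,fy=4,interpolation=cv2.INTER_CUBIC))
```

```text
(no output)
```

View pics/w5c.png

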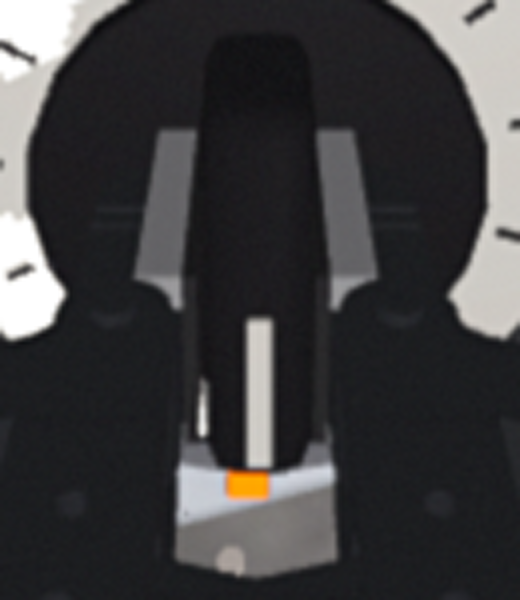

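Pointer and clip are nearly lined up: the clip centre is about 1.6 mm left of the pointer line, which is about 2° short. I'll add 2° and ease off the side load.

Call:
play_rows(
  motion=[0, 0, 0.2, 0, 0, 0, -2, 0, 0, 0.3, 0, 0, 0, -2, 0, 0, 0.3, 0, 0, 0, -2],
)

```text
clock: 5.95
position: [541.3, 173.8, 57.7]
ee_rot: [0.257, 0.966, 0.001, 0.0]
contact_force: [-3.8, 5.2, 4.2]
gripper_width: 13.0
```

Run:
```python
from h import *
s=arm.read_state();print(s['position'],s['contact_force'],s['wrist_torque'],s['gripper_width'])
im,d=snap('wrist','w6.png');bgr=im[:,:,::-1]
cv2.imwrite('pics/w6c.png',cv2.resize(bgr[200:350,190:320],None,fx=4,fy=4,interpolation=cv2.INTER_CUBIC))
```

```text
[541.25778784 173.82378835  57.69362299] [-3.82313566  5.24686243  4.23167047] [1.60639878 1.2221727  0.01425039] 12.998215139665222
```

View pics/w6c.png

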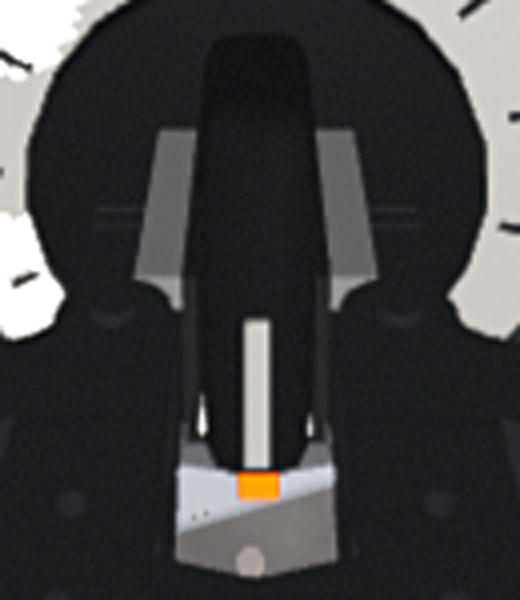

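The pointer (257) and clip (259) line up. I'll release, lift and check.

Call:
play_rows(
  motion=[100, 0, 0, 0, 0, 0, 0, 100, 0, 0, 0, 0, 0, 0, 100, 0, 0, 0, 0, 0, 0, 100, 0, 0, 4, 0, 0, 0, 100, 0, 0, 9, 0, 0, 0],
)

```text
clock: 6.62
position: [540.5, 172.1, 147.0]
ee_rot: [0.257, 0.966, -0.002, -0.001]
contact_force: [1.4, 0.0, 0.3]
gripper_width: 85.4
```

Call:
play_rows(
  motion=[100, 0, 0, 2, 0, 0, 0, 100, 0, 0, 2, 0, 0, 0],
)

```text
clock: 6.88
position: [542.0, 173.2, 169.0]
ee_rot: [0.257, 0.966, 0.001, 0.001]
contact_force: [-0.1, -0.1, -0.2]
gripper_width: 85.4
```

Run:
```python
from h import *
s=arm.read_state();print(s['position'],s['contact_force'],s['gripper_width'])
c=cam('wrist');im,d=snap('wrist','w7.png');bgr=im[:,:,::-1]
cv2.imwrite('pics/w7c.png',cv2.resize(bgr[110:280,160:345],None,fx=4,fy=4,interpolation=cv2.INTER_CUBIC)[:600])
hsv=cv2.cvtColor(bgr,cv2.COLOR_BGR2HSV)
m=(cv2.inRange(hsv,(8,180,150),(20,255,255)));m[:150]=0;m[280:]=0;m[:,:170]=0;m[:,330:]=0
ys,xs=np.nonzero(m);print(len(xs),xs.mean(),ys.mean(),atz(0,(xs.mean(),ys.mean()),51,c))
```

```text
[542.04128621 173.20284104 168.98315176] [-0.10963998 -0.11089446 -0.21548959] 85.35473161447561
100 253.64 230.58 [586.29250855 147.1463821   51.        ]
```

View pics/w7c.png

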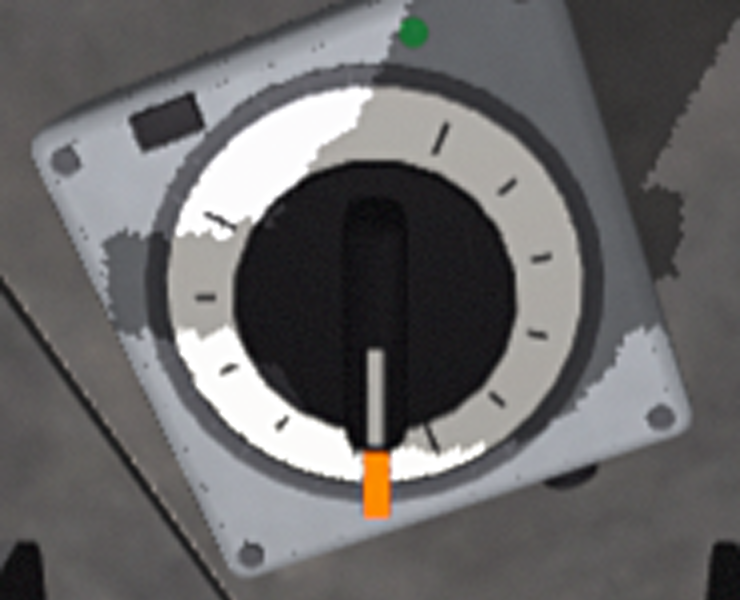

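The knob is set: the pointer and clip are collinear at u≈375 in the crop. Next I'll go over the inlet.

Call:
play_rows(
  motion=[100, 0, -6, 3, 0, 0, -9, 100, 0, -12, 3, 0, 0, -18, 100, 0, -18, 3, 0, 0, -27, 100, 0, -24, 3, 0, 0, -36, 100, -1, -30, 3, 0, 0, -42.6],
)

```text
clock: 7.55
position: [530.2, -129.0, 195.1]
ee_rot: [0.592, 0.806, -0.001, -0.001]
contact_force: [0.8, -0.8, 0.5]
gripper_width: 84.8
```

Call:
play_rows(
  motion=[100, -1, -4, -1, 0, 0, 0, 100, -1, -4, -1, 0, 0, 0, 100, -1, -4, -1, 0, 0, 0],
)

```text
clock: 7.92
position: [520.6, -167.0, 185.9]
ee_rot: [0.591, 0.807, -0.001, -0.001]
contact_force: [0.2, 0.4, -0.9]
gripper_width: 85.3
```

Run:
```python
from h import *
s=arm.read_state();print(s['position'],s['ee_rot'],s['joints'].round(2))
c=cam('wrist');im,d=snap('wrist','w8.png');bgr=im[:,:,::-1]
for th,z in(('tab',76),('inlet',0)):
    for r in arm.place_of(th,'wrist')[:2]: print(th,r['confidence'],r['uv'],atz(0,r['uv'],z,c).round(1))
cv2.imwrite('pics/w8.png',cv2.resize(bgr,(768,576)))
```

```text
[ 520.63104985 -167.0274451   185.90554994] [ 5.90895119e-01  8.06747346e-01 -6.82642954e-04 -1.10124160e-03] [-0.01  0.29 -0.25 -0.   -1.03 -2.82]
tab 0.66 [256.0, 186.4] [ 522.9 -168.5   76. ]
inlet 0.98 [256.7, 167.2] [ 524.6 -169.7    0. ]
```

View pics/w8.png

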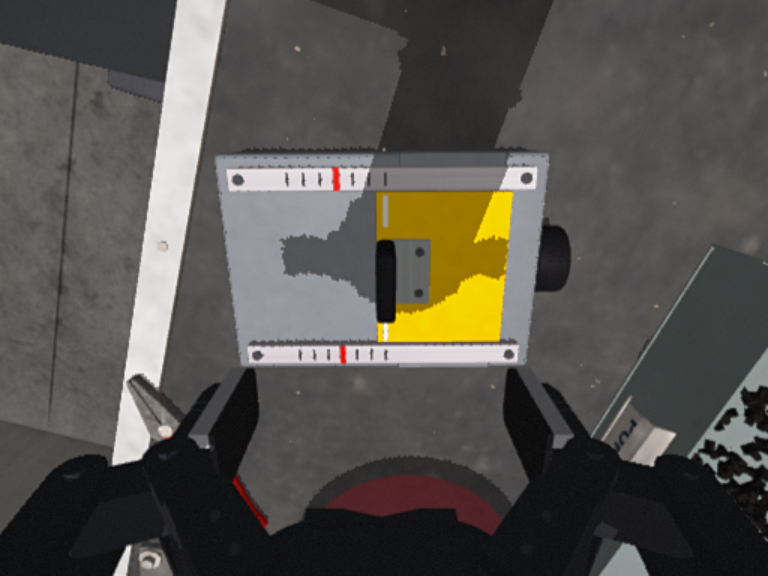

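Run:
```python
from h import *
c=cam('wrist');P=lambda u,v:(u/1.5,v/1.5)
print(arm.read_state()['position'])
print(ang(c,P(238,180),P(527,178),58));print(ang(c,P(258,355),P(509,354),58))
a=atz(0,P(385.5,195),55,c);b=atz(0,P(386,335),55,c);print('index',a,b)
r=[atz(0,P(336,180),58,c),atz(0,P(342,354),58,c)];print('red',r)
z=[atz(0,P(385,180),58,c),atz(0,P(386,354),58,c)];print('zero',z)
print('tabtop',atz(0,P(386,243),93,c),atz(0,P(386,320),93,c))
cv2.imwrite('pics/w8c.png',cv2.resize(cv2.imread('pics/w8.png')[140:380,210:560],None,fx=2,fy=2,interpolation=cv2.INTER_CUBIC))
```

```text
[ 521.45370373 -166.08331431  187.03503757]
(np.float64(18.09893427172901), array([ 421.2, -139.6,   58. ]), array([589.2, -84.7,  58. ]))
(np.float64(17.9807259987281), array([ 458.9, -253.7,   58. ]), array([ 626.5, -199.3,   58. ]))
index [ 510.16022726 -121.1580318    55.        ] [ 540.24154745 -212.99632273   55.        ]
red [array([ 478.33995293, -121.37706224,   58.        ]), array([ 514.8842156 , -235.01002653,   58.        ])]
zero [array([ 506.92210155, -112.2489497 ,   58.        ]), array([ 544.29101194, -225.61107011,   58.        ])]
tabtop [ 516.67187244 -141.69940723   93.        ] [ 531.11982672 -186.29676214   93.        ]
```

View pics/w8c.png

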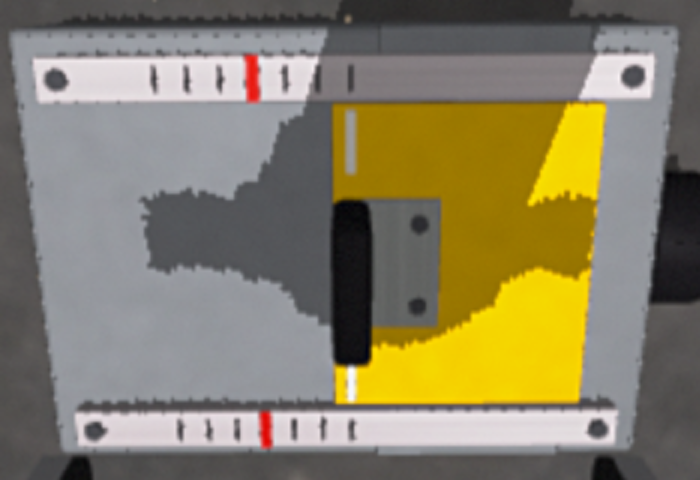

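Call:
play_rows(
  motion=[100, 0.3, -0.1, -4, 0, 0, 0.4, 100, 0.3, -0.1, -9, 0, 0, 0.4, 100, 0.3, -0.1, -12.6, 0, 0, 0.4, 100, 0.3, -0.1, -12.6, 0, 0, 0.4, 100, 0.3, -0.1, -12.6, 0, 0, 0.4],
)

```text
clock: 8.7
position: [525.7, -167.6, 62.8]
ee_rot: [0.587, 0.809, 0.001, 0.001]
contact_force: [0.1, 0.1, 1.0]
gripper_width: 85.4
```

Run:
```python
from h import *
s=arm.read_state();print(s['position'],s['ee_rot'],s['contact_force'])
c=cam('wrist');im,d=snap('wrist','w9.png');bgr=im[:,:,::-1]
cv2.imwrite('pics/w9.png',cv2.resize(bgr,(768,576)))
```

```text
[ 525.67500636 -167.64464685   62.7871281 ] [5.87211686e-01 8.09432272e-01 5.38364600e-04 1.24204887e-03] [0.1302218  0.11759835 1.01487383]
```

View pics/w9.png

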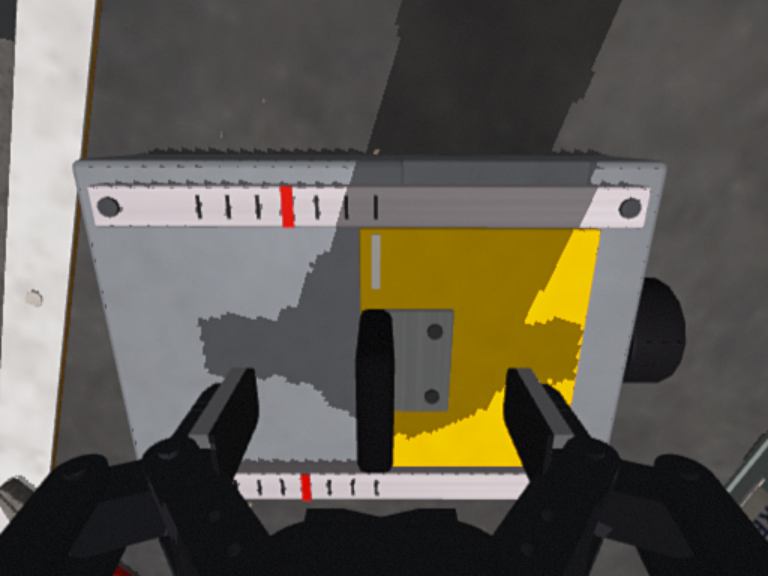

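The tab is at u≈375, about 2 mm off the finger midline, and the index line still reads zero. I'll correct the offset while closing.

Call:
play_rows(
  motion=[0, -0.2, -0.1, 0, 0, 0, 0, 0, -0.2, -0.1, 0, 0, 0, 0, 0, -0.2, -0.1, 0, 0, 0, 0, 0, -0.2, -0.1, 0, 0, 0, 0, 0, -0.2, -0.1, 0, 0, 0, 0],
)

```text
clock: 9.38
position: [523.3, -168.8, 61.7]
ee_rot: [0.588, 0.809, 0.001, 0.001]
contact_force: [2.0, 2.1, 0.4]
gripper_width: 11.1
```

Run:
```python
from h import *
s=arm.read_state();print(s['position'],s['ee_rot'],s['contact_force'],s['gripper_width'])
c=cam('wrist');im,d=snap('wrist','w10.png');bgr=im[:,:,::-1]
cv2.imwrite('pics/w10.png',cv2.resize(bgr,(768,576)))
```

```text
[ 523.27796302 -168.80916618   61.72155051] [5.87800660e-01 8.09004989e-01 6.90063388e-04 9.14549871e-04] [1.95206753 2.13651855 0.37959134] 11.098388167707219
```

View pics/w10.png

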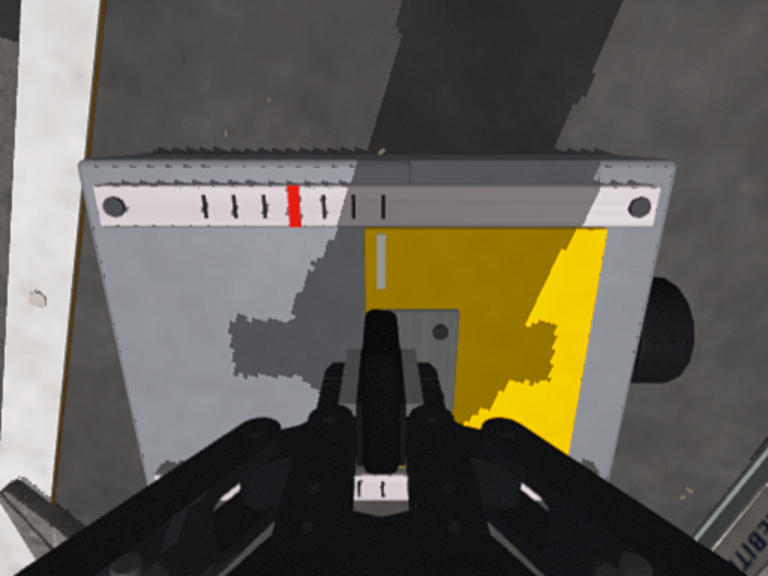

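Gripped at 11.1 mm, opening about 0–0.7 mm. Now I'll pull 29 mm along the slide.

Call:
play_rows(
  motion=[0, -0.9, -0.3, 0, 0, 0, 0, 0, -1.8, -0.6, 0, 0, 0, 0, 0, -2.75, -0.9, 0, 0, 0, 0, 0, -2.75, -0.9, 0, 0, 0, 0, 0, -2.75, -0.9, 0, 0, 0, 0],
)

```text
clock: 10.05
position: [497.3, -177.2, 61.7]
ee_rot: [0.588, 0.809, 0.002, 0.002]
contact_force: [5.9, 4.9, -1.7]
gripper_width: 10.8
```

```bash
cat > m.py <<'E'
from h import *
import sys
s=arm.read_state();print(s['clock'],s['position'],s['ee_rot'],s['contact_force'],s['gripper_width'])
c=cam('wrist');im,d=snap('wrist',sys.argv[1]);bgr=im[:,:,::-1]
cv2.imwrite('pics/'+sys.argv[1],cv2.resize(bgr[110:230,40:300],None,fx=3,fy=3,interpolation=cv2.INTER_CUBIC))
E
python3 m.py w11.png
```

```text
10.05 [ 497.32087222 -177.24888842   61.71666171] [0.5876575  0.80910496 0.00180651 0.00213623] [ 5.90925351  4.89262026 -1.70975867] 10.814110144622214
```

View pics/w11.png

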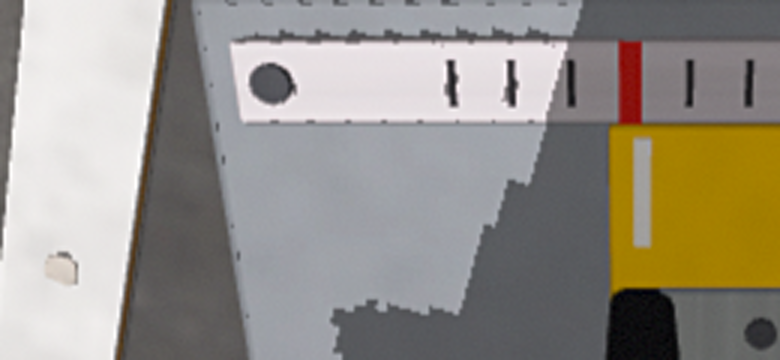

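```bash
cat > s.py <<'E'
from h import *
c=cam('wrist');P=lambda u,v:(40+u/3-.33,110+v/3-.33)
def S(u,v,z,a): X=atz(0,P(u,v),z,c); return X[0]*np.cos(a)+X[1]*np.sin(a)
import sys
red,ind,lm,rm=map(float,sys.argv[1:5])
for a in (17.5,18,18.5):
    a=np.radians(a); print(S(red,82,58,a)-S(ind,190,55,a), (S(rm,82,58,a)-S(lm,82,58,a)))
E
python3 s.py 629.5 641.5 511 749
```

```text
-2.2130021746497164 39.86872713419257
-2.0416145050850787 39.870266668497436
-1.8700713586712823 39.86876992763155
```

The index is about 2 mm short of red. The scale spacing checks out at 39.87 mm for 40 mm, and TCP travel agrees at 27.3 mm. I'll add 2 mm.

Call:
play_rows(
  motion=[0, -0.19, -0.06, 0, 0, 0, 0, 0, -0.19, -0.06, 0, 0, 0, 0, 0, -0.19, -0.06, 0, 0, 0, 0, 0, -0.19, -0.06, 0, 0, 0, 0],
)

```text
clock: 10.6
position: [495.8, -177.8, 61.7]
ee_rot: [0.588, 0.809, 0.002, 0.002]
contact_force: [6.5, 5.2, -1.0]
gripper_width: 11.0
```

```bash
python3 m.py w12.png
```

```text
10.6 [ 495.764005   -177.76948914   61.73909646] [0.58757484 0.80916421 0.00191573 0.00232795] [ 6.45264375  5.15157557 -1.04199694] 11.00533779085453
```

View pics/w12.png

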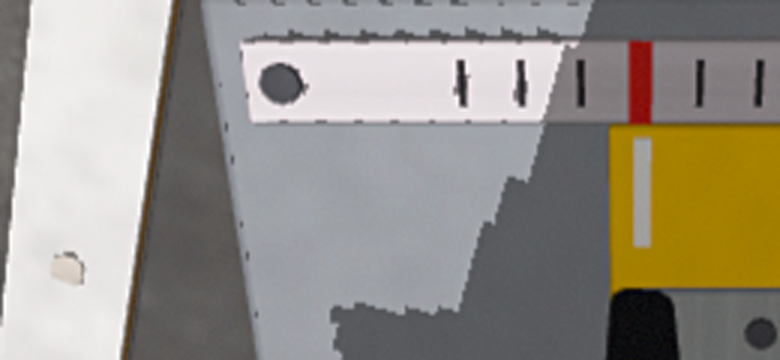

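```bash
python3 s.py 640 641.5 521 759.5
python3 - <<'E'
from h import *
# same method on shut picture w9 (1.5x): zero at 376,v207 ; index 375.5,v262 : pixel only
f,cx,cy,R,t=cam('side');im,d=snap('side','s2.png')
cv2.imwrite('pics/s2c.png',cv2.resize(im[120:290,180:340,::-1],None,fx=3.5,fy=3.5,interpolation=cv2.INTER_CUBIC))
E
```

```text
-0.45806560523612916 39.955977523206116
-0.2866070577629216 39.95755341802612
-0.11512668405265458 39.95608639045133
```

View pics/s2c.png

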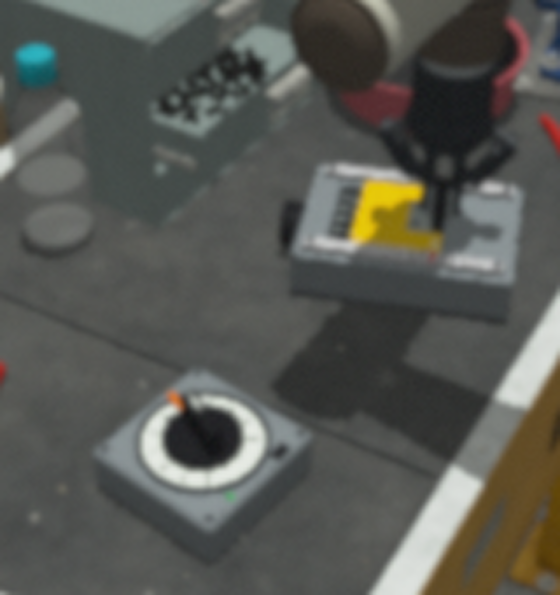

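The opening is about 29.7 mm and the side view shows the knob still lined up. I'll run a brief hold to check it is steady, then hand in.

Call:
play_rows(
  motion=[0, -0.02, 0, 0, 0, 0, 0, 0, -0.02, 0, 0, 0, 0, 0, 0, -0.02, 0, 0, 0, 0, 0, 0, -0.02, 0, 0, 0, 0, 0, 0, -0.02, 0, 0, 0, 0, 0],
)

```text
clock: 11.32
position: [495.8, -177.8, 61.8]
ee_rot: [0.588, 0.809, 0.002, 0.003]
contact_force: [6.1, 5.5, -1.6]
gripper_width: 11.2
```

```bash
python3 m.py w13.png; python3 -c "
from h import *
print(arm.job_done())"
```

```text
11.325 [ 495.7897231  -177.77548933   61.7542812 ] [0.58752822 0.80919727 0.00201774 0.00250864] [ 6.07669579  5.5278985  -1.64049972] 11.226510972167391
the job is handed in; nothing more can be done
None
```

View pics/w13.png

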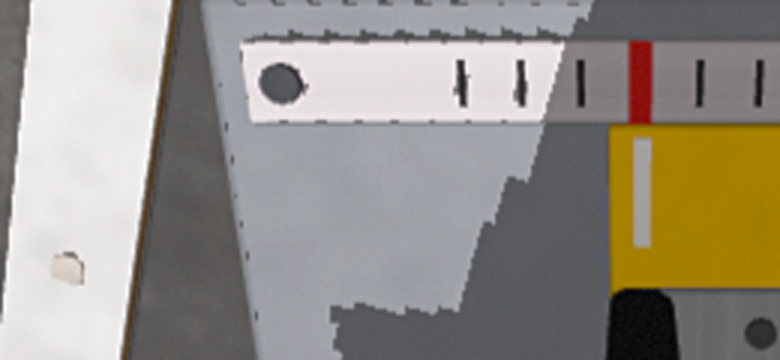

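The knob is set to the orange clip and the shutter is held open at the red line. I handed the job in at about 11.3 s with the gripper still holding the tab.

- **Knob:** with the inlet still shut, I turned it about 53° clockwise. After I let go, a wrist view showed the pointer and clip in line to within about 0.5°. A later side view, with the shutter already open, showed them still aligned.
- **Shutter:** the index line reads about 29.7 mm open, 0.3 mm short of the 30 mm red line. The tool position stayed the same to within 0.1 mm over a 0.7 s hold, with a pull of about 8 N. I sent one last 0.2 mm nudge, but it made no measurable difference.
- **Loose items:** the arm stayed clear of them, but I did not check each one at the end.
- **Disagreement:** the first knob measurement, taken while the arm was still settling, was about 4 mm off a second one. I used the second.

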